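Lock the coffee grinder's dial with its pin

ROBOT

A 7-joint arm with a two-finger parallel gripper is mounted at the origin on a cart in front of the work surface, level with it; the furniture and walls round the work are solid. World frame = base frame: x ahead of the robot, y to its left, z up, the work surface at z = 0. Lengths are in mm, angles in rad, forces in N, time in s.
With the tool pointing down it reaches from about 350 to 900 mm from the base axis. Payload 7.2 kg.
Tool frame: the origin (TCP) lies midway between the tips of the shut fingers; the grasp point (between the pads) lies 19 mm behind it (env.tcp_to_grasp is the distance from the TCP to the grasp point, in mm); z points along the fingers, y is the line along which they close (so a half turn about z gives the same grasp; the last joint's range is limited). The gripper opens to 88 mm and grips with 3 to 60 N. Pads are 20 mm wide; open, the fingers measure 115 mm over their backs; the gripper's body (75 mm by 178 mm) begins 61 mm behind the grasp point.
Start: joints at [-1.262, 0.411, -0.013, 1.596, 0.006, 1.134, -0.082], TCP at [229.976, 581.154, 222.653] pointing down, gripper open.
Joint ranges: [-2.95, 2.95], [-0.29, 1.99], [-1.47, 1.44], [0.14, 2.54], [-1.03, 4.17], [0.13, 1.85], [-2.86, 2.86]. Speed limits (rad/s): [2.39, 2.39, 3.01, 3.01, 3.14, 3.14, 3.14].

INTERFACE

Orientations are given as a rotation vector (axis times angle).
In Python, from cell import env, kinematics, readout, viewer gives the robot as it stands. Calls block until the motion is done:
- env.move_ptp(position, orientation): joint-space move of the TCP to a pose.
- env.move_l(position, rotation=None, speed=150): straight line of the TCP; rotation=None keeps the orientation; speed is the mean speed in mm/s.
- env.move_j(angles): joint-space move.
- env.move_gripper(opening, strength=None): finger opening in mm; strength is the grip in N (None keeps the last); returns when the fingers have stopped.
- env.dwell(seconds).
- kinematics.ik(position, orientation): joint angles nearest the present ones, or None.
- readout.get_state(): the state.
- viewer.read_camera(name): name is "side" or "top"; returns (picture, depth): 384x512x3 uint8, red, green, blue; 384x512 float32, mm along the optical axis (not along the pixel's ray), 0 where there is no reading.
- viewer.camera_info(name): a dict with "fx", "fy", "cx", "cy" (pixels), "dist" ([k1, k2, p1, p2, k3] as OpenCV has them; the pictures are not rectified), "T" (4x4, takes a point from camera to world coordinates). Camera axes: x right, y down, z forward; pixel columns grow to the right and rows downward; lengths in mm; the calibration is good to about 2 mm. A picture is of the moment at which its call begins. camera_info takes no time and is no camera call.
A pose or a line that the arm cannot do raises env.MotionError and nothing moves.
- env.finish_job(): hands the job in; it is judged then, once.
The state is a dict: "time_s": time; "joints": joint angles; "joint_velocities": joint speeds; "effort": joint torques, N m; "tool_pos": TCP position; "eef_rot": TCP orientation; "force": force on the tool from outside, world axes, zero at the start; "ft_torque": the same for the moment, N m; "opening": finger opening in mm; "gripper_force": force on a finger pad.
Only numpy, scipy, OpenCV 4.12 (cv2) and the standard library are available. Lean on these libraries where they do the work, as an engineer would, in place of code of your own. Each camera call takes 0.05 s, during which the arm holds its last target. There are 200 camera calls.

TASK

Turn the grind dial on the coffee grinder's sloping front until its lug points at the raised mark, then take the lock pin from the wooden stand and push it through the eyelet in the lug and fully home into the lock block underneath, so that its collar rests on the lug. The hole in the lock block may lie a few millimetres to either side of the mark's line, where the lug covers it, so feel for it: with the tip in the eyelet, let pin and dial move together until the pin drops in. Leave the pin there and do not knock over or push away the things standing around.

Things in the scene. Friction and masses are not known exactly. Their poses are not given: they have to be found in the camera images.
- grinder: Coffee grinder, fixed: black base 180 x 126 mm, aluminium front panel (130 mm wide) sloping at 20 degrees to face the robot, tower (front face at x = +54 mm) and clear hopper behind, 240 mm high. Origin on the worktop straight below the point where the dial's axis meets the panel (68 mm up); z up, x to the tower. The dial's axis leans 20 degrees from vertical towards -x.
- mark (a point): The raised mark: a black rib on the panel, 66 mm straight down the slope from the dial's axis; the point is on the panel's surface. Its axes: z out of the panel (parallel to the dial's axis), x up the slope.
- lock_place (a point): Middle of the place on the panel where the steel lock block stands (24 mm along the slope, 46 mm across, 18 mm high), 44 mm down the slope from the dial's axis. Axes as for mark. The block's hole, 9.6 mm wide and 18 mm deep, lies on the eyelet's 44 mm circle but up to 6.6 mm to either side of this middle, differently each time.
- dial (a joint): The grind dial's angle in rad: 0 when the lug points exactly at the mark (down the slope), positive counter-clockwise as seen looking onto the panel; range -0.4 to 1.5. It turns stiffly and stays where it is left; friction moment 0.06 N m.
- dial_grip (a point): Point on the dial's axis at the height to grip: the middle of the black grip bar (42 mm long, 14 mm thick, standing 30 mm proud of the hub; the point is 21 mm above the hub's face and 9 mm below the bar's end). Its axes are the dial's: z out along the dial's axis, -x along the bar towards the lug, y across the bar.
- dial_eye (a point): Middle of the eyelet in the steel lug, on the lug's upper face: a round hole of 9.6 mm through the 5 mm thick lug, 44 mm from the dial's axis. The gap from the lug to the lock block below is 1 mm. Axes as for dial_grip (z out of the panel along the eyelet).
- lock_pin: Lock pin, loose, 60 g, upright in its stand. Origin at the tip of its steel rod, z towards its head. Rod 8 mm in diameter, 24 mm long (tip bevelled to 6.8 mm over 0.7 mm), then a collar 20 mm in diameter (z = 24 to 27 mm), then a black barrel to hold it by, 16 mm in diameter (z = 27 to 67 mm).
- pin_stand: Wooden block, 58 x 58 x 34 mm high, fixed, with one upright hole of 9.6 mm, 27 mm deep, in the middle of its top, in which the pin stands with its collar on the block. Origin at the middle of its underside.
- spice_a: Bystander: spice jar, 45 mm in diameter, 106 mm high, red cap; origin at the middle of its underside.
- pepper_mill: Bystander: dark wooden pepper mill, 58 mm in diameter, 170 mm high; origin at the middle of its underside.
- mug_blue: Bystander: white mug with dots, 93 mm high; origin at the middle of its underside.
- lemon: Bystander: lemon, 78 mm long, 56 mm high; origin at its underside.

How it is judged (in metres and radians):
On the way:
1. the dial stands at the mark (within 0.22 rad) while the pin is still outside the eyelet (value of joint dial between -0.22 and 0.22 rad and distance between lock_pin and dial_eye above 0.03 m), for 0.2 s.
At the end, for the whole second after the job is handed in: the pin sits through the eyelet and down in the lock block, its tip at least 21 mm below the lug's upper face (fully home is 24 mm), in line with the eyelet within 0.15 rad, at rest and let go; the dial is within 0.22 rad of the mark (value of joint dial between -0.22 and 0.22 rad and z of lock_pin in the frame of dial_eye below -0.021 m and distance between lock_pin and dial_eye below 0.027 m and angle between the z axis of lock_pin and the z axis of dial_eye, either way round below 0.15 rad and linear speed of lock_pin below 0.02 m/s); the robot touches nothing.
It fails at once if a bystander is pushed more than 40 mm away or knocked over (distance of any of spice_a, pepper_mill, mug_blue, lemon from where it was at the start of the episode above 0.04 m or angle between any of spice_a, pepper_mill, mug_blue's own z axis and vertical above 0.6 rad).
It also fails if it takes over 64 s, if anything falls off the work surface, if the arm or the gripper's body presses on something with over 40 N, if the wrist force passes 120 N, or if a joint passes its speed limit or range.

## Working session

There is one attempt and no reset: what is moved stays moved. The work goes in short steps, each a Python script; the robot and the scene stay as the last script left them, time stands still between calls to the robot, and variables do not carry over. Pictures are saved under pics/ and viewed, at most 10 in all, crops included, and the job is handed in when it is done.

```bash
ls; mkdir -p pics; python3 - <<'E'
from cell import env,viewer,readout
import cv2,numpy as np
for n in("side","top"):
    im,d=viewer.read_camera(n); np.savez(f"pics/{n}0.npz",im=im,d=d)
    cv2.imwrite(f"pics/{n}0.png",im[:,:,::-1])
    c=viewer.camera_info(n); print({k:np.round(v,3).tolist() for k,v in c.items()})
s=readout.get_state(); print(s, env.tcp_to_grasp)
E
```

```text
pics
{'fx': 454.891, 'fy': 454.891, 'cx': 257.911, 'cy': 192.772, 'dist': [-0.017, 0.0, 0.0, 0.0, 0.0], 'T': [[-0.974, -0.094, 0.204, 396.935], [-0.224, 0.472, -0.852, 653.117], [-0.016, -0.876, -0.482, 535.495], [0.0, 0.0, 0.0, 1.0]]}
{'fx': 425.269, 'fy': 425.269, 'cx': 254.448, 'cy': 188.322, 'dist': [-0.158, 0.0, 0.0, 0.0, 0.0], 'T': [[-0.023, -0.991, 0.132, 436.959], [-0.999, 0.026, 0.019, -111.392], [-0.023, -0.132, -0.991, 1027.814], [0.0, 0.0, 0.0, 1.0]]}
{'time_s': 0.1, 'joints': array([-1.26219195,  0.41182567, -0.01274695,  1.59694154,  0.00558414,
        1.13429772, -0.08220673]), 'joint_velocities': array([-0.00157459, -0.0018209 , -0.00031166, -0.00341106, -0.00050393,
       -0.00024244,  0.00035811]), 'effort': array([ 3.02976834e-03, -5.89096749e+01,  6.43967148e-01, -2.91706413e+01,
       -5.38184191e-02,  1.43925153e-02,  5.14301280e-05]), 'tool_pos': array([229.81513368, 580.73071814, 221.89709162]), 'eef_rot': array([-5.88284693e-01, -3.08581955e+00,  2.23590057e-03]), 'force': array([-0.17272374,  0.03918911, -0.46105469]), 'ft_torque': array([ 0.00707177,  0.03740953, -0.03303472]), 'gripper_force': 0.0, 'opening': 87.75207872189026} 18.700000000000003
```

View pics/side0.png

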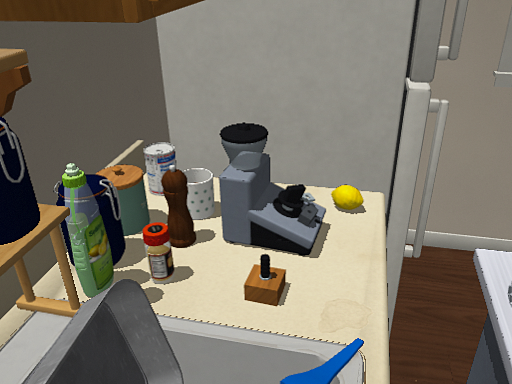

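View pics/top0.png

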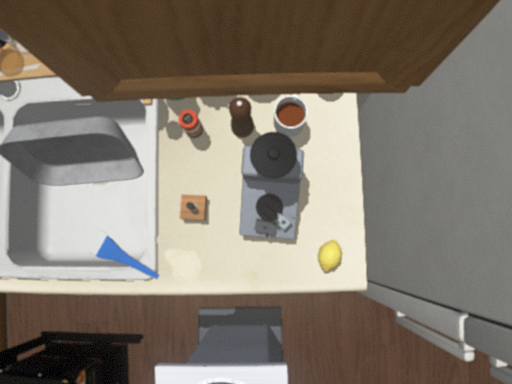

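```bash
cat > h.py <<'E'
import cv2,numpy as np
from cell import viewer
def w(n,u,v,z):  # pixel + depth -> world
    c=viewer.camera_info(n); K=np.array([[c['fx'],0,c['cx']],[0,c['fy'],c['cy']],[0,0,1]])
    p=cv2.undistortPoints(np.array([[[u,v]]],float),K,np.array(c['dist'],float))[0,0]
    return (c['T']@np.array([p[0]*z,p[1]*z,z,1]))[:3]
def cloud(n,d):
    c=viewer.camera_info(n); K=np.array([[c['fx'],0,c['cx']],[0,c['fy'],c['cy']],[0,0,1]])
    vv,uu=np.mgrid[:384,:512]; p=cv2.undistortPoints(np.stack([uu,vv],-1).reshape(-1,1,2).astype(float),K,np.array(c['dist'],float))[:,0]
    z=d.reshape(-1); P=np.c_[p*z[:,None],z]@c['T'][:3,:3].T+c['T'][:3,3]; P[z==0]=np.nan
    return P.reshape(384,512,3)
def proj(n,P):
    c=viewer.camera_info(n); K=np.array([[c['fx'],0,c['cx']],[0,c['fy'],c['cy']],[0,0,1]])
    T=np.linalg.inv(c['T']); return cv2.projectPoints(np.atleast_2d(P).astype(float),T[:3,:3],T[:3,3],K,np.array(c['dist'],float))[0][:,0]
E
python3 - <<'E'
from h import *
t=np.load('pics/top0.npz'); s=np.load('pics/side0.npz')
a=cv2.resize(t['im'][170:250,170:310],None,fx=5.6,fy=5.6,interpolation=cv2.INTER_CUBIC)
b=cv2.resize(s['im'][170:310,215:355],None,fx=4.2,fy=4.2,interpolation=cv2.INTER_CUBIC)
cv2.imwrite('pics/ct.png',a[:,:,::-1]); cv2.imwrite('pics/cs.png',b[:,:,::-1])
C=cloud('top',t['d']); S=cloud('side',s['d'])
for n,X,l in(('top',C,[(194,207),(193,202),(183,196),(205,219),(200,270),(290,180),(270,208),(285,222),(265,228),(290,115),(240,105),(188,118),(330,255),(275,155),(260,80),(200,330),(250,222),(250,200)]),('side',S,[(265,258),(265,270),(265,290),(292,200),(310,205),(348,197),(330,280)])):
    for u,v in l: print(n,u,v,np.round(X[v,u]))
# stand top in both
for n,X in(('top',C),('side',S)):
    m=(abs(X[...,2]-34)<5)
    yy,xx=np.nonzero(m); k=(abs(X[m][:,0]-X[m][:,0])<1)
    Q=X[m]; ctr=C[207,186] if n=='top' else S[275,265]
    Q=Q[np.hypot(*(Q-C[207,186])[:,:2].T)<60]; print(n,len(Q),Q.min(0),Q.max(0),Q.mean(0))
E
```

```text
top 194 207 [527.  49.  54.]
top 193 202 [540.  54.  37.]
top 183 196 [555.  78.  33.]
top 205 219 [501.  29.  10.]
top 200 270 [379.  44.  -1.]
top 290 180 [ 572. -170.  135.]
top 270 208 [ 515. -126.  110.]
top 285 222 [ 487. -160.   57.]
top 265 228 [ 474. -114.   59.]
top 290 115 [ 740. -181.   56.]
top 240 105 [729. -68. 170.]
top 188 118 [723.  53. 109.]
top 330 255 [ 409. -261.   55.]
top 275 155 [ 605. -136.  237.]
top 260 80 [ 640. -112.  526.]
top 200 330 [  77.  172. -813.]
top 250 222 [489. -80.  53.]
top 250 200 [538. -82.  69.]
side 265 258 [529.  59.  78.]
side 265 270 [529.  63.  55.]
side 265 290 [524.  84.  31.]
side 292 200 [ 513. -119.   90.]
side 310 205 [ 479. -138.   72.]
side 348 197 [ 407. -239.   43.]
side 330 280 [423.  -2.  -0.]
top 546 [499.61551205  25.4259353   29.50516425] [557.9514167   87.79475583  38.9668723 ] [528.2647442   55.370316    35.13707945]
side 740 [501.24274951  23.39848172  29.00082273] [562.63650947  87.2061266   38.88426596] [530.66348083  60.88470569  34.47975266]
```

View pics/ct.png

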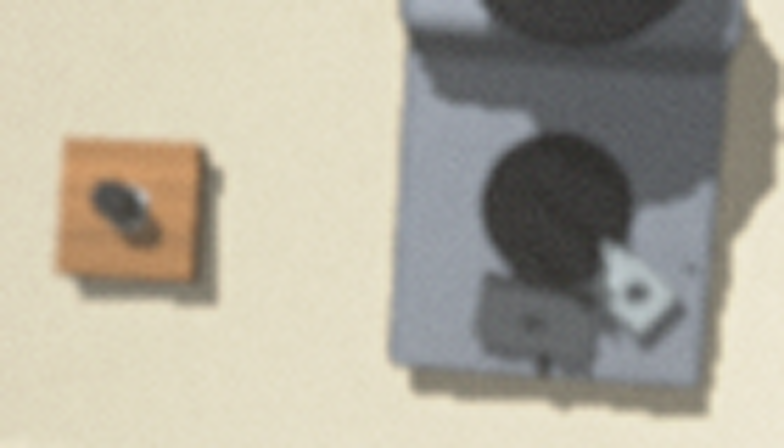

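View pics/cs.png

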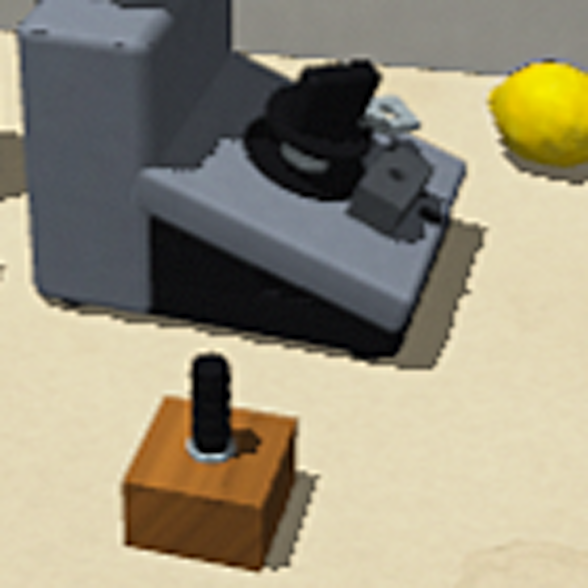

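```bash
cat > fit.py <<'E'
from h import *
from scipy.optimize import least_squares
from scipy.spatial.transform import Rotation as R
f=lambda n,u,v:((u+.5)/5.6-.5+170,(v+.5)/5.6-.5+170) if n=='top' else ((u+.5)/4.2-.5+215,(v+.5)/4.2-.5+170)
def frame(g):  # panel frame: origin axis/panel, x up slope, z out
    Rz=R.from_euler('z',g[2]); return Rz*R.from_euler('y',-np.radians(20)),np.array([g[0],g[1],68.])
if __name__=='__main__':
    t=np.load('pics/top0.npz'); s=np.load('pics/side0.npz')
    for n,d in(('top',t['d']),('side',s['d'])):
        X=cloud(n,d); 
        Q=X.reshape(-1,3); Q=Q[(Q[:,0]>445)&(Q[:,0]<570)&(Q[:,1]<-70)&(Q[:,1]>-98)&(Q[:,2]>35)&(Q[:,2]<85)]
        A=np.c_[Q[:,:2],np.ones(len(Q))]; k=np.linalg.lstsq(A,Q[:,2],rcond=None)[0]
        r=Q[:,2]-A@k; m=abs(r)<4; k=np.linalg.lstsq(A[m],Q[m,2],rcond=None)[0]
        print(n,'plane',m.sum(),k,'slope deg',np.degrees(np.arctan(np.hypot(*k[:2]))),'yaw',np.arctan2(k[1],k[0]))
    O=[('top','mark',543,365),('top','eye',637,291),('top','hole',533,322),('top','bl',475,350),('top','br',592,370),
       ('side','mark',432,212),('side','eye',395,118),('side','hole',398,174),
       ('top','lc',390,362),('top','rc',697,387)]
    def pts(p):
        r,o=frame(p); a=p[3]; h=p[4]
        L={'mark':[-66,0,3],'eye':[-44*np.cos(a),-44*np.sin(a),24],'hole':[-44*np.cos(h),-44*np.sin(h),18],'bl':[-56,23,18],'br':[-56,-23,18],
           'lc':[p[5],65,0],'rc':[p[5],-65,0]}
        return {k:r.apply(v)+o for k,v in L.items()}
    def res(p):
        P=pts(p); e=[]
        for i,(n,k,u,v) in enumerate(O):
            c=p[6:8] if n=='top' else p[8:10]
            e+=list((proj(n,P[k])[0]+c-f(n,u,v))/.7)
        return np.r_[e,p[6:10]/1.0]
    q=least_squares(res,[510,-120,-.1,.9,0,-75,0,0,0,0],loss='soft_l1')
    print(np.round(q.x,3)); print(np.round(res(q.x)[:-4].reshape(-1,2)*.7,2).tolist())
    print(np.round(np.sqrt(np.diag(np.linalg.inv(q.jac.T@q.jac)))[:5],3))
    for n,u,v,z in(('top',0,0,0),):pass
    # pin: stand top centre from corners (z=34), collar/head
    for n,c in(('top',[(65,138),(203,146),(193,280),(58,272)]),('side',[(165,398),(298,418),(262,505),(123,485)])):
        T=viewer.camera_info(n)['T']; W=[]
        for u,v in c:
            a=w(n,*f(n,u,v),1000.); d=a-T[:3,3]; W.append(T[:3,3]+d*(34-T[2,3])/d[2])
        print(n,np.round(W,1).tolist(),np.mean(W,0))
    for n,u,v,z in(('top',118,200,101),('side',210,358,101),('side',210,450,35)):
        T=viewer.camera_info(n)['T']; d=w(n,*f(n,u,v),1000.)-T[:3,3]; print(n,T[:3,3]+d*(z-T[2,3])/d[2])
E
python3 fit.py
```

```text
top plane 523 [ 3.52252936e-01 -9.97459116e-02 -1.24654477e+02] slope deg 20.107827933981543 yaw -0.27594173773256303
side plane 454 [   0.34583775   -0.14125545 -125.60426974] slope deg 20.48433514063473 yaw -0.38776466907482904
[ 5.22892e+02 -1.24341e+02 -1.07000e-01  8.96000e-01 -1.08000e-01
 -7.12590e+01 -3.14000e-01  3.71000e-01 -1.89000e-01 -5.16000e-01]
[[-0.3, -0.03], [-0.54, 1.08], [0.01, 0.23], [1.88, -0.28], [1.32, -2.15], [0.19, 0.75], [-0.55, -1.49], [0.39, 0.4], [-1.2, -0.12], [0.18, 0.1]]
[1.744 2.57  0.016 0.053 0.04 ]
top [[559.7, 82.3, 34.0], [554.8, 23.4, 34.0], [498.3, 28.1, 34.0], [502.9, 85.4, 34.0]] [528.94217857  54.7932407   34.        ]
side [[557.3, 24.9, 34.0], [499.9, 26.7, 34.0], [504.3, 83.1, 34.0], [560.7, 82.8, 34.0]] [530.54966013  54.36809291  34.        ]
top [526.32102384  48.15067209 101.        ]
side [524.88883603  81.5543576  101.        ]
side [531.11567388  55.67167855  35.        ]
```

```bash
cat > rob.py <<'E'
from fit import *
from cell import env,kinematics,readout
G=[522.9,-124.3,-.107]; HUB=22.
r,o=frame(G)
def pan(p): return r.apply(p)+o
def rot(a,flip=0,tilt=0): # tool z into panel, tool y across the bar; tilt leans body towards lug
    Rd=r*R.from_euler('z',a)
    M=Rd*R.from_euler('x',np.pi)*R.from_euler('z',np.pi*flip)
    ax=Rd.apply([0,1,0]); return (R.from_rotvec(-ax*tilt)*M)
def pose(a,H,flip=0,tilt=0,off=0): # grasp point on dial axis H above panel, backed off along tool
    M=rot(a,flip,tilt); z=M.apply([0,0,1])
    return pan([0,0,H])+z*(env.tcp_to_grasp-off), M.as_rotvec()
E
python3 - <<'E'
from rob import *
t=np.load('pics/top0.npz'); s=np.load('pics/side0.npz')
for n,d in(('top',t['d']),('side',s['d'])):
    Q=cloud(n,d).reshape(-1,3); Q=Q[~np.isnan(Q[:,0])]
    L=r.inv().apply(Q-o); m=(abs(L[:,1])<50)&(L[:,0]<35)&(L[:,0]>-70)&(L[:,2]>-5)&(L[:,2]<70)
    L=L[m]; b=L[L[:,2]>36]; print(n,'bar',len(b),b.mean(0),np.percentile(b[:,2],[50,90,99,100]))
    u,sv,vt=np.linalg.svd(b[:,:2]-b[:,:2].mean(0)); print(' bar dir',vt[0],sv,np.histogram(L[:,2],bins=range(-4,64,3)))
    a=(Q[:,2]>120)&(Q[:,2]<400); rr=np.hypot(Q[:,0],Q[:,1]); c=a&(rr<780)&(rr>300)
    if c.any(): print(' tall',Q[c].min(0),Q[c].max(0)); c&=Q[:,1]>80; print(c.sum(),Q[c].min(0) if c.any() else '',Q[c].max(0) if c.any() else '')
for fl in(0,1):
    for a in(.9,-.1):
        for off in (100,0):
            for tl in(0,.26): print(fl,a,off,tl,kinematics.ik(*pose(a,48,fl,tl,off)))
E
```

```text
top bar 155 [ 2.20350615 -0.2038262  52.35715795] [54.04788215 56.77244095 58.4087804  58.7501754 ]
 bar dir [-0.61523538 -0.78834347] [152.38598575  54.39117361] (array([107, 630, 366,  50,   7,   9,  32, 133, 102, 242, 112,   7,   6,
         7,   8,   4,   7,   7,  23,  77,  25,   0]), array([-4, -1,  2,  5,  8, 11, 14, 17, 20, 23, 26, 29, 32, 35, 38, 41, 44,
       47, 50, 53, 56, 59, 62]))
 tall [ 184.79168693 -532.6490081   120.00585057] [757.22094946 382.82810471 399.99404796]
786 [678.86852211 207.13049585 120.14875937] [731.37248521 382.82810471 158.70043964]
side bar 212 [ 2.54197796  4.53325344 47.98185518] [48.78464031 54.5295513  55.39089577 55.56992828]
 bar dir [0.67703383 0.7359519 ] [188.7423376   56.10027702] (array([ 70, 662, 188,  32,  24,  19,  38, 153,  72, 230,  19,  23,  21,
        23,  23,  22,  27,  27,  27,  71,   0,   0]), array([-4, -1,  2,  5,  8, 11, 14, 17, 20, 23, 26, 29, 32, 35, 38, 41, 44,
       47, 50, 53, 56, 59, 62]))
 tall [ 185.0728664  -590.40843815  120.00852226] [758.52346125 383.30839651 399.99699361]
1183 [678.63367075 207.03781049 120.0
[... 894 characters left out ...]
1 0.9 100 0.26 [-0.5462181   0.02049088  1.03891377  2.37355679 -0.88421994  0.51717833
 -2.66183573]
1 0.9 0 0 [ 0.21748237  0.26338705 -0.0713679   2.2499404   0.01169909  0.28017003
  2.50496175]
1 0.9 0 0.26 [ 1.21547237  0.48961414 -1.03668174  2.28610172  0.73164336  0.16035025
  2.03582251]
1 -0.1 100 0 [-0.88683332 -0.0080926   1.08388204  2.27165151 -0.04783738  0.52652825
  1.59923263]
1 -0.1 100 0.26 [-0.747075   -0.17062295  0.83616057  2.52198526  0.87618515  0.18737545
  0.65864844]
1 -0.1 0 0 [-0.43383181  0.31105637  0.70281769  2.28743609 -0.75187374  0.34651668
  2.2527719 ]
1 -0.1 0 0.26 [ 0.85264016  0.34940241 -0.80387191  2.41135336  2.09662888  0.28373482
 -0.51718174]
```

```bash
python3 - <<'E'
from rob import *
def st(l=''):
    s=readout.get_state(); print(l,round(s['time_s'],2),s['tool_pos'].round(1),s['force'].round(1),s['ft_torque'].round(2),round(s['opening'],1),s['gripper_force'].round(1) if hasattr(s['gripper_force'],'round') else s['gripper_force'],flush=True)
env.move_gripper(60)
env.move_ptp(*pose(.5,48,0,0,90)); st('above')
env.move_l(*pose(.5,48),speed=80); st('down')
print(readout.get_state()['joints'].round(2))
env.move_gripper(10,12); st('closed')
E
```

```text
above 3.35 [ 482.8 -119.2  180.1] [-0.4  0.5 -0. ] [0.03 0.44 0.02] 59.9 0.0
down 4.62 [ 513.1 -123.3   95.9] [-0.4  0.3 -0.5] [0.   0.48 0.02] 59.8 0.0
[-0.23  0.27  0.45  2.28 -0.51  0.3  -0.53]
closed 5.41 [ 512.9 -124.3   95.6] [ 0.2 -5.8 -1. ] [-1.01  0.5  -0.35] 14.1 11.951566189527512
```

```bash
cat >> rob.py <<'E'
def st(l=''):
    s=readout.get_state(); print(l,round(s['time_s'],2),s['tool_pos'].round(1),s['force'].round(1),s['ft_torque'].round(2),round(s['opening'],1),round(float(s['gripper_force']),1),flush=True)
    return s
E
python3 - <<'E'
import rob
from rob import *
for dy in(-1.2,):
    p,v=pose(.5,48); env.move_l(p+[0,dy,0],v,speed=30); st('shift')
for a in(.35,.2,.05,-.108):
    p,v=pose(a,48); env.move_l(p+[0,dy,0],v,speed=30); st(a)
s=st()
M=R.from_rotvec(s['eef_rot']); y=r.inv().apply(M.apply([0,1,0])); print('tool yaw',y)
env.move_gripper(50)
st('open')
p,v=pose(-.108,48,0,0,80); env.move_l(p,v,speed=150)
# carry on above the pin with tool down, y along world y
for fl in (0,1):
    M=R.from_euler('x',np.pi)*R.from_euler('z',np.pi*fl); print(kinematics.ik([530,54.6,150],M.as_rotvec()))
for n in("side","top"):
    im,d=viewer.read_camera(n); np.savez(f"pics/{n}1.npz",im=im,d=d)
t=np.load('pics/top1.npz')['im'][185:245,230:310]; s=np.load('pics/side1.npz')['im'][170:250,255:345]
cv2.imwrite('pics/c1.png',np.hstack([cv2.resize(t,(400,300),interpolation=3),cv2.resize(s,(338,300),interpolation=3)])[:,:,::-1])
E
```

```text
shift 5.66 [ 512.9 -124.3   95.6] [-0.3 -1.9  1.9] [-0.28  0.46 -0.03] 14.0 12.0
0.35 5.96 [ 512.9 -124.2   95.6] [-1.7 -0.6  2.9] [-0.19  0.62 -0.11] 13.8 12.0
0.2 6.26 [ 512.9 -124.2   95.5] [-1.6 -0.8  3.9] [ 0.02  0.61 -0.09] 14.0 12.0
0.05 6.56 [ 512.9 -124.1   95.5] [-2.3  1.2  4.6] [0.18 0.58 0.01] 14.0 12.0
-0.108 6.87 [ 512.9 -124.    95.5] [-2.3  0.2  5.5] [0.28 0.51 0.06] 13.7 12.0
 6.87 [ 512.9 -124.    95.5] [-2.3  0.2  5.5] [0.28 0.51 0.06] 13.7 12.0
tool yaw [-1.03098129e-01 -9.94671056e-01 -5.15389405e-04]
open 7.6 [ 512.9 -124.4   95.5] [ 0.3 -0.   0.6] [0.07 0.47 0.02] 50.0 0.0
[-0.77400086  0.40313984  0.75151589  1.938779   -0.34085465  0.9293585
 -1.42567077]
[ 0.67848164  0.65742763 -1.23371001  1.84939187  0.68529949  1.14614701
  0.77042172]
```

View pics/c1.png

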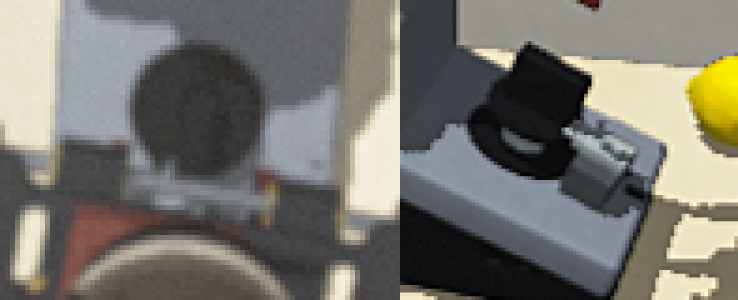

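```bash
sed -i 's/-124.3/-125.2/' rob.py; python3 - <<'E'
from rob import *
env.move_gripper(62)
best=[]
for k in(1,-1):
    a=-.108+k*np.pi/2; j=kinematics.ik(*pose(a,48,0,0,60)); j2=kinematics.ik(*pose(a,48)); print(k,j,j2)
    if j is not None and j2 is not None: best.append((abs(j-readout.get_state()['joints']).max(),a))
a=min(best)[1]
env.move_ptp(*pose(a,48,0,0,60)); st('above')
env.move_l(*pose(a,48),speed=80); s0=st('down')
env.move_gripper(35,8); s1=st('closed')
d=r.inv().apply(s1['tool_pos']-s0['tool_pos']); F=r.inv().apply(s1['force']-s0['force']); print('shift panel',d,'F',F)
p,v=pose(a,48)
p=p+r.apply([2*d[0],0,0]); env.move_l(p,v,speed=30); env.dwell(.2); s2=st('corr')
print(r.inv().apply(s2['tool_pos']-s0['tool_pos']),r.inv().apply(s2['force']-s0['force']))
E
```

```text
1 [-0.41042589  0.12617267  0.62829043  2.27374779 -0.25750395  0.42909481
  0.20239717] [-0.17978511  0.27060038  0.39314318  2.27351984 -0.45519907  0.29533917
  0.38258279]
-1 [-0.84873658  0.21472432  1.16868296  2.28985119 -0.57605036  0.48171992
 -2.60288244] [-0.61049     0.38045592  0.94550734  2.29494741 -0.9772348   0.42964363
 -2.24433683]
above 9.93 [ 492.6 -121.9  151.9] [-0.5  0.5 -0.7] [ 0.16  0.32 -0.01] 62.0 0.0
down 10.82 [ 513.  -124.4   95.8] [-1.1  0.4  0. ] [0.15 0.42 0.08] 62.0 0.0
closed 11.28 [ 513.5 -123.9   96. ] [-0.4  1.   5.8] [0.2  0.27 0.08] 41.7 8.0
shift panel [ 0.46309147  0.47628576 -0.01379591] F [2.57597803 0.67532993 5.2179755 ]
corr 11.72 [ 513.5 -124.    95.9] [-4.3  1.9  8.3] [0.31 0.63 0.13] 41.8 8.0
[ 0.47746835  0.4428177  -0.07024775] [-0.28019068  1.18737684  8.87711167]
```

```bash
sed -i 's/522.9,-125.2/523.4,-125.1/' rob.py; cat >> rob.py <<'E'
def down(a): return (R.from_euler('z',G[2]+a)*R.from_euler('x',np.pi))
E
python3 - <<'E'
from rob import *
env.move_gripper(62); a=-.108+np.pi/2
env.move_l(*pose(a,48,0,0,70),speed=200); st('off')
P=np.array([530,54.6])
q=np.pi/2
env.move_gripper(50)
env.move_ptp([*P,130],down(q).as_rotvec()); st('above')
env.move_l([*P,41.5],speed=90); s0=st('dn')
env.move_gripper(10,4); s1=st('closed x')
d=s1['tool_pos']-s0['tool_pos']; print(d, s1['force']-s0['force'])
env.move_l([P[0]+d[0]*1.5,P[1],41.5],speed=20); env.dwell(.2); s2=st('corr')
E
```

```text
off 15.55 [ 489.7 -121.5  161.3] [0.2 0.7 0.6] [-0.    0.42  0.04] 62.5 0.0
above 16.74 [529.7  53.7 129.6] [ 0.2 -1.  -0.5] [-0.06  0.06 -0.02] 50.1 0.0
dn 17.88 [530.4  54.6  42. ] [-0.2  0.5  0.2] [-0.08  0.05 -0.02] 49.9 0.0
closed x 18.5 [530.   54.6  41.6] [-0.7 -0.1  0.5] [-0.06  0.12  0.04] 16.1 4.0
[-0.38038667  0.00753932 -0.42845206] [-0.50348469 -0.61730247  0.29300167]
corr 18.95 [529.6  54.6  41.6] [ 0.5 -0.2  1.2] [-0.06 -0.01  0.01] 16.0 4.0
```

```bash
python3 - <<'E'
from rob import *
P=[529.8,54.6,41.5]
env.move_gripper(50)
for q in(1.05,.52,0): env.move_l(P,down(q).as_rotvec(),speed=60)
env.dwell(.2); s0=st('rot')
print(R.from_rotvec(s0['eef_rot']).as_matrix().round(3).tolist())
env.move_l([P[0]-(s0['tool_pos'][0]-529.8),P[1],41.5],speed=20);s0=st('fine')
env.move_gripper(10,4); s1=st('closed y')
d=s1['tool_pos']-s0['tool_pos']; print(d)
env.move_l([P[0]-(s0['tool_pos'][0]-529.8),P[1]+2*d[1],41.5],speed=20)
env.move_gripper(10,30); st('hard')
env.move_l([529.8,54.6,120],speed=80); st('up')
# tilt and go above eyelet
a=-.108
rv=rot(0).as_rotvec()
TIP=31.5
e=pan([-44*np.cos(a),-44*np.sin(a),24]); zp=r.apply([0,0,1]); print('eye',e)
p=e+zp*(TIP+25)
print(kinematics.ik(p,rv),kinematics.ik(e+zp*(TIP-24),rv))
env.move_ptp(p,rv); env.dwell(.2); s=st('over eye')
print('err',r.inv().apply(s['tool_pos']-p))
for n in("side","top"):
    im,d=viewer.read_camera(n); np.savez(f"pics/{n}2.npz",im=im,d=d)
cv2.imwrite('pics/c2.png',cv2.resize(np.load('pics/side2.npz')['im'][150:250,235:360],(750,600),interpolation=3)[:,:,::-1])
E
```

```text
rot 21.88 [529.8  54.5  41.6] [0.2 0.4 0.1] [-0.09  0.14  0.03] 49.9 0.0
[[0.994, -0.106, 0.0], [-0.106, -0.994, 0.0], [0.0, -0.0, -1.0]]
fine 22.12 [529.8  54.6  41.5] [ 1.5 -0.2  0.5] [ 0.04  0.12 -0.05] 50.0 0.0
closed y 22.75 [529.8  54.6  41.5] [-0.1  0.9 -0.2] [ 0.02  0.15 -0.03] 15.5 4.0
[-0.03802176  0.04051069 -0.02236942]
hard 23.22 [529.8  54.6  41.5] [-0.2  0.2 -0.2] [-0.06  0.13  0.01] 15.4 30.0
up 24.35 [529.4  54.6 119.5] [ 0.  -0.8 -1.1] [0.01 0.06 0.1 ] 15.4 30.0
eye [ 474.87447703 -115.117815     75.59141642]
[-0.54125717  0.10630666  0.75713621  2.38020486 -0.30962458  0.35038519
 -1.20414329] [-0.21582022  0.23815374  0.41880338  2.37418747 -0.54619667  0.23155191
 -0.98916052]
over eye 25.32 [ 456.8 -112.4  128.7] [-0.5  0.1 -0.7] [0.05 0.5  0.01] 15.4 30.0
err [ 1.03600536  0.76083229 -0.32252241]
```

View pics/c2.png

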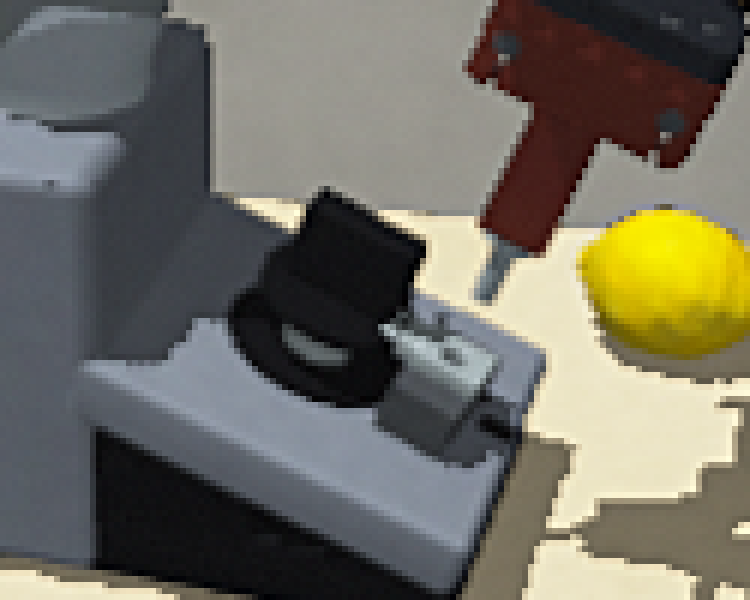

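```bash
python3 - <<'E'
from rob import *
s=readout.get_state(); zp=r.apply([0,0,1]); zt=R.from_rotvec(s['eef_rot']).apply([0,0,1])
tip=s['tool_pos']+zt*31.5; L=r.inv().apply(tip-o); print('tip panel',L,'align',np.degrees(np.arccos(-zt@zp)))
eo=np.array([310.5,208.8]); to=np.array([315.8,199.5])
pt=proj('side',tip)[0]
print('tip proj',pt,'obs',to)
for a in(-.16,-.13,-.108,-.08,-.05,0):
    e=proj('side',pan([-44*np.cos(a),-44*np.sin(a),24]))[0]; print(a,e,'rel err',(e-pt)-(eo-to))
for dx in(-1,1): print(dx,proj('side',pan([-44*np.cos(.108)+dx,4.7,24]))[0])
E
```

```text
tip panel [-43.25197495   5.28225185  48.68361089] align 0.03414484494658463
tip proj [315.35510712 199.82300874] obs [315.8 199.5]
-0.16 [310.48373357 209.93489348] rel err [0.42862645 0.81188474]
-0.13 [310.72627161 209.65050022] rel err [0.67116449 0.52749148]
-0.108 [310.89263798 209.43595929] rel err [0.83753086 0.31295055]
-0.08 [311.09020922 209.15579229] rel err [1.03510211 0.03278355]
-0.05 [311.28417362 208.84703734] rel err [ 1.2290665 -0.2759714]
0 [311.56642393 208.31357644] rel err [ 1.51131681 -0.8094323 ]
-1 [311.35952658 209.64909685]
1 [310.43592754 209.20151087]
```

```bash
cat >> rob.py <<'E'
RV=rot(0).as_rotvec(); TIP=31.5
class Pin:
    b=np.zeros(3); F0=np.zeros(3)
    def cmd(s,x,y,h,speed=20): env.move_l(pan(np.array([x,y,24+h+TIP])+s.b),RV,speed=speed)
    def get(s):
        q=readout.get_state(); L=r.inv().apply(q['tool_pos']-o); L[2]-=24+TIP
        return L,r.inv().apply(q['force'])-s.F0,q['time_s']
    def hover(s,x,y,h):
        s.cmd(x,y,h,60); env.dwell(.25); L,F,_=s.get(); s.F0=s.F0+F; s.b=s.b-(L-[x,y,h])
        s.cmd(x,y,h); env.dwell(.2); print('hover',s.get()[0].round(2),s.b.round(2))
E
python3 - <<'E'
from rob import *
P=Pin(); a=-.108; x0,y0=-44*np.cos(a),-44*np.sin(a)
P.hover(x0,y0,4)
def descend(x,y,h,hmin,lim=5):
    while h>hmin:
        h-=.7; P.cmd(x,y,h); L,F,t=P.get()
        if F[2]>lim: break
    print('desc',round(x,2),round(y,2),'h',round(h,2),L.round(2),F.round(1),round(t,2),flush=True); return h,L,F
inn=False
for dx,dy in((0,0),(1,0),(2,0),(-1,0),(1,1.2),(1,-1.2)):
    P.cmd(x0+dx,y0+dy,1.8); h,L,F=descend(x0+dx,y0+dy,1.8,-4.5)
    if L[2]<-2.5: inn=True; break
    if P.get()[2]>38: break
print(inn,P.b.tolist(),P.F0.tolist(),(dx,dy))
E
```

```text
hover [-44.02   4.62   3.74] [-0.26 -0.12 -0.27]
desc -43.74 4.74 h -4.5 [-44.03   4.62  -4.8 ] [ 1.6 -1.3 -0.7] 29.12
True [-0.26068450255793607, -0.12032525112030701, -0.27036705669708994] [-1.1257760943739612, 0.9972259650317584, -0.3352929669755165] (0, 0)
```

```bash
python3 - <<'E'
from rob import *
P=Pin(); P.F0=np.array([-1.1,1.0,-.3]); a0=-.108
def go(a,h,sp=20): P.cmd(-44*np.cos(a)-.2,-44*np.sin(a)-.1,h,sp); return P.get()
h=-4.7
def descend(a,h,hmin,lim):
    while h>hmin:
        h-=.8; L,F,t=go(a,h)
        if F[2]>lim: break
    print('desc',round(a,3),round(h,2),L.round(2),F.round(1),round(t,2),flush=True); return h,L
h,L=descend(a0,h,-8.5,8)
a=a0
if L[2]>-7.5:
    hp=L[2]-1.2
    for da in [.02,.04,.06,.08,.1,-.02,-.04,-.06]:
        a=a0+da; L,F,t=go(a,hp,15); print(round(a,3),L.round(2),F.round(1),round(t,2),flush=True)
        if L[2]<-7: break
        if t>45: break
    h=L[2]
if L[2]<-7: h,L=descend(a,h,-24.5,15)
print(a)
E
```

```text
desc -0.108 -8.7 [-43.99   4.62  -8.73] [ 1.  -1.5 -0.7] 30.38
desc -0.108 -24.7 [-43.9    4.6  -24.28] [-1.8 -0.3 14.3] 35.38
-0.108
```

```bash
python3 - <<'E'
from rob import *
env.move_gripper(45); st('open')
P=Pin(); P.cmd(-44,4.6,70,120); st('up')
im,d=viewer.read_camera('side')
cv2.imwrite('pics/c3.png',cv2.resize(im[150:250,235:360],(625,500),interpolation=3)[:,:,::-1])
E
```

```text
open 36.02 [ 472.4 -114.9   81.9] [ 0.2 -0.4  0.1] [0.05 0.45 0.01] 45.0 0.0
up 36.97 [ 440.  -111.4  170.7] [-0.3 -0.3  0. ] [ 0.06  0.46 -0.02] 45.0 0.0
```

View pics/c3.png

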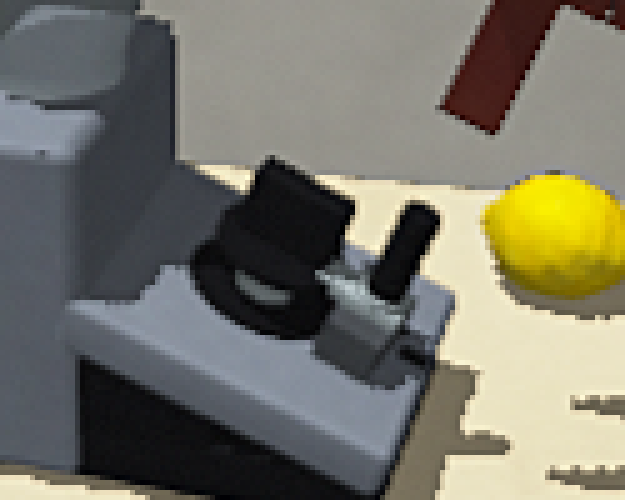

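The picture shows the pin standing in the lug, barrel at about (405,250), with its collar on the lug at about (385,300). The gripper is clear of it.

```bash
python3 -c "
from cell import env
print(env.finish_job())"
```

```text
the job is handed in; nothing more can be done
None
```

I turned the dial to about -0.11 rad, in line with the lock block's hole, pushed the pin fully home (tip about 24 mm below the lug's upper face), let go and backed clear, and handed the job in at about 37 s; no verdict was returned.

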